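Lap steel shingles up a canopy panel and set the welder for tacking

ROBOT

A 6-joint arm with a two-finger parallel gripper is mounted at the origin on the work surface. World frame = base frame: x ahead of the robot, y to its left, z up, the work surface at z = 0. Lengths are in m, angles in rad, forces in N, time in s.
With the tool pointing down it reaches from about 0.3 to 0.875 m from the base axis. Payload 6.4 kg.
Tool frame: the origin (TCP) lies between the finger pads; the fingertips stand 22 mm ahead of it and the grasp point (between the pads) lies 3 mm ahead of it; z points along the fingers, y is the line along which they close (so a half turn about z gives the same grasp; the last joint's range is limited). The gripper opens to 85 mm and grips with 20 to 120 N. Pads are 22 mm wide; open, the fingers measure 114 mm over their backs; the gripper's body (76 mm by 85 mm) begins 54 mm behind the grasp point. The pads swing forward as they close: fully open they stand 13 mm farther back than shut.
Start: joints at [1.005, 0.181, 1.607, -0, 1.354, -0.206], TCP at [0.202, 0.538, 0.253] pointing down, gripper open.
Joint ranges: [-2.99, 2.99], [-0.89, 2.07], [0.3, 2.58], [-1.14, 4.28], [0, 2.63], [-3.12, 3.12]. Speed limits (rad/s): [2.57, 2.57, 3.01, 3.14, 3.14, 3.14].

INTERFACE

Orientations are given as a unit quaternion [w, x, y, z].
In Python, from bench import ctrl, imaging, workorder gives the robot as it stands.
- The arm moves only by the shell command python3 -m pendant 'ROWS' [OPENING]. ROWS is JSON, a list of rows, each a list of 4 numbers: the shift along the tool's x, y, z in cm, then the turn about the tool's z in degrees. In form: [[dx, dy, dz, roll], ...]. A call has 1 to 12 rows; each row is the pose to reach, as a shift and turn from the pose commanded when the call began, along the tool's axes at that moment; what a row does not reach only later rows make up. A row lasts 1/12 s, in which the tool goes at most 41.7 mm and 7.16 degrees, less where a joint would pass 70% of its speed; a pose out of reach is approached as far as the arm can. A call with a gripper value outside its range is refused whole. OPENING is the opening, from 0 (shut) to 1 (fully open), set as the call begins (- or left out, the last holds). The fingers move at their own pace and stop on an object; the grip force is fixed at half the most. Time passes only in rows, so rows that repeat a pose let the fingers close. It gives the time, the measured TCP pose, the force, the opening and the grip force at its end, in the units of the state.
- ctrl.get_obs(): the state, without advancing time (a new reading comes with each control period).
- imaging.camera(name): name is "side" or "top" or "wrist"; returns the picture (480x640x3 uint8, red, green, blue); there is no depth.
- imaging.camera_info(name): a dict with "K" (3x3 intrinsics, pixels), "T" (4x4, takes a point from camera to world coordinates); the wrist camera has in their place "tool_from_camera" (4x4, takes a point from camera to tool coordinates, whose origin is the TCP and whose axes are the flange's). Camera axes: x right, y up, looking along -z (the intrinsics and any distortion apply to the point x, -y, -z); pixel columns grow to the right and rows downward; lengths in m; the calibration is good to about 2 mm. A picture is of the moment at which its call begins: read the wrist's pose just before it. camera_info takes no time and is no camera call.
- workorder.hand_in(): hands the job in; it is judged then, once.
The state is a dict: "time_s": time; "q": joint angles; "dq": joint speeds; "joint_efforts": joint torques, N m; "eef_pos": TCP position; "eef_rot": TCP orientation; "wrist_force": force on the tool from outside, world axes, zero at the start; "torque": the same for the moment, N m; "opening": opening from 0.0 (shut) to 1.0 (fully open); "grasp_force": force on a finger pad.
Only numpy, scipy, OpenCV 4.12 (cv2) and the standard library are available. Lean on these libraries where they do the work, as an engineer would, in place of code of your own. Each camera call takes 0.05 s, during which the arm holds its last target. There are 200 camera calls.

TASK

Get the steel canopy ready for tack welding: first turn the selector on the welding remote to off (the ring mark), and handle the pieces only while it stands at off. Lay all the ribbed shingles up the sloping panel, ribs up, one to a line from the eave line upwards with none skipped, each with its lower (rib-end) edge on its white line and lapping over the head of the one below, centred and square, and finish with the flashing on the next line, lapping over the top shingle with its upstand uppermost on the slope. When everything lies right, turn the selector to the three-dot mark, and leave the other things on the bench where they are.

Things in the scene. Friction and masses are not known exactly. Their poses are not given: they have to be found in the camera images.
- deck: sloping dark steel face of the canopy panel. Origin: middle of the lowest (eave) line, on the face, there 46 mm above the bench. x runs up the slope (18 degrees, rising away from the robot), y left along the lines, z square out of the face. White lines across at x = 0, 36, 72, 108, 144, 180, 216 mm; thin centre line at y = 0. Face 150 mm wide, from x = -12 to 306 mm; pieces lie still on it by friction
- eave_bar (a point): middle of the top of the bright steel tilting bar on the panel's eave, 130 mm wide, from deck x = 0 to 12 mm, 8 mm high. It lifts the first butt, so each course laid right slopes 0.14 rad less steeply than the face: head (upper edge) on the face, butt (lower edge) with its underside about 9 mm off the face, on the bar or on the course below
- selector (a joint): the selector knob on top of the remote, rad, growing clockwise seen from above; it clicks every 0.524 rad (light spring, about 0.05 N m, that pulls into the nearest click): 0 = off (ring mark), 0.524, 1.047, 1.571, 2.094 = one, two, three, four dots; end stops just beyond first and last. Starts at one, two or three dots
- selector_grip (a point): on the selector's turning axis (vertical), 102 mm above the bench, 14 mm below the top of the knob's bar. The bar is 54 mm long, 14 mm thick and 34 mm high, standing on a disc of 56 mm diameter whose upper face lies 20 mm below this point; a white stripe on the bar's top marks the pointing end
- remote: the welding set's wireless remote: a flat black box 170 x 170 mm with an aluminium face 68 mm above the bench and the knob in its middle, standing fast on the bench. Origin under its centre on the bench; at selector 0 the pointer points along the box's -x axis, at 1.571 along its +y axis. Marks round the knob: a ring for off, then radial rows of one, two, three and four dots
- flashing: galvanised sheet 68 (x) x 110 (y) x 5 mm thick like the shingles, but with an upstand along its head: 10 mm thick (x from 24 to 34 mm), 100 mm long (y), 26 mm high above the sheet, and no rib; 180 g. Origin: centre of the underside; x towards the head, z up; butt at x = -34 mm
- flashing_butt (a point): middle of the flashing's butt (lower edge), on the underside, at x = -34 mm of the flashing
- shingle1: galvanised sheet 68 (x) x 110 (y) x 5 mm thick with one standing rib on the half near the butt: 12 mm thick (y), 22 mm long (x from -30 to -8 mm), 22 mm high above the sheet; about 160 g. Origin: centre of the underside; x towards the plain head, z up; butt at x = -34 mm. Lies flat, rib up, on the bench; may be absent
- shingle2: same as shingle1; may be absent
- shingle3: same as shingle1; may be absent
- shingle4: same as shingle1; may be absent
- shingle5: same as shingle1; may be absent
- shingle6: same as shingle1; may be absent
- flap_disc: flap disc, 100 mm diameter, 16 mm high; leave it where it is
- hammer: hammer, 260 mm; leave it where it is
- spanner: spanner, 200 mm; leave it where it is
- wire_brush: wire brush with a wooden back, 240 mm; leave it where it is
- pliers: pliers, 190 mm; leave it where it is
Things that resemble listed ones, but are neither listed nor needed, are in the scene too. Leave any black look-alike of the shingle1 alone.

How it is judged:
On the way, in this order (a step that is already met when the one before it is completed fails the run):
1. the selector stands at off (value of joint selector below 0.13 rad), for 0.2 s.
2. all shingles and the flashing lie lapped on their lines, with the selector at off (value of joint selector below 0.13 rad and y of shingle1 in the frame of deck between -0.01 and 0.01 m and z of shingle1 in the frame of deck between 0.0023 and 0.008 m and angle between the y axis of each of shingle1, shingle2, shingle3, shingle4, shingle5, shingle6, flashing and the y axis of deck, either way round below 0.1 rad and linear speed of each of shingle1, shingle2, shingle3, shingle4, shingle5, shingle6, flashing below 0.02 m/s and y of shingle2 in the frame of deck between -0.01 and 0.01 m and z of shingle2 in the frame of deck between 0.0023 and 0.008 m and y of shingle3 in the frame of deck between -0.01 and 0.01 m and z of shingle3 in the frame of deck between 0.0023 and 0.008 m and y of shingle4 in the frame of deck between -0.01 and 0.01 m and z of shingle4 in the frame of deck between 0.0023 and 0.008 m and y of shingle5 in the frame of deck between -0.01 and 0.01 m and z of shingle5 in the frame of deck between 0.0023 and 0.008 m and y of shingle6 in the frame of deck between -0.01 and 0.01 m and z of shingle6 in the frame of deck between 0.0023 and 0.008 m and y of flashing in the frame of deck between -0.01 and 0.01 m and z of flashing in the frame of deck between 0.0023 and 0.008 m and z of flashing_butt in the frame of deck above 0.0055 m and (x of shingle1 in the frame of deck between 0.0267 and 0.0407 m or x of shingle2 in the frame of deck between 0.0267 and 0.0407 m or x of shingle3 in the frame of deck between 0.0267 and 0.0407 m or x of shingle4 in the frame of deck between 0.0267 and 0.0407 m or x of shingle5 in the frame of deck between 0.0267 and 0.0407 m or x of shingle6 in the frame of deck between 0.0267 and 0.0407 m) and (x of shingle1 in the frame of deck between 0.0627 and 0.0767 m or x of shingle2 in the frame of deck between 0.0627 and 0.0767 m or x of shingle3 in the frame of deck between 0.0627 and 0.0767 m or x of shingle4 in the frame of deck between 0.0627 and 0.0767 m or x of shingle5 in the frame of deck between 0.0627 and 0.0767 m or x of shingle6 in the frame of deck between 0.0627 and 0.0767 m) and (x of shingle1 in the frame of deck between 0.0987 and 0.1127 m or x of shingle2 in the frame of deck between 0.0987 and 0.1127 m or x of shingle3 in the frame of deck between 0.0987 and 0.1127 m or x of shingle4 in the frame of deck between 0.0987 and 0.1127 m or x of shingle5 in the frame of deck between 0.0987 and 0.1127 m or x of shingle6 in the frame of deck between 0.0987 and 0.1127 m) and (x of shingle1 in the frame of deck between 0.1347 and 0.1487 m or x of shingle2 in the frame of deck between 0.1347 and 0.1487 m or x of shingle3 in the frame of deck between 0.1347 and 0.1487 m or x of shingle4 in the frame of deck between 0.1347 and 0.1487 m or x of shingle5 in the frame of deck between 0.1347 and 0.1487 m or x of shingle6 in the frame of deck between 0.1347 and 0.1487 m) and (x of flashing in the frame of deck between 0.1707 and 0.1847 m or (x of flashing in the frame of deck between 0.2067 and 0.2207 m and (x of shingle1 in the frame of deck between 0.1707 and 0.1847 m or x of shingle2 in the frame of deck between 0.1707 and 0.1847 m or x of shingle3 in the frame of deck between 0.1707 and 0.1847 m or x of shingle4 in the frame of deck between 0.1707 and 0.1847 m or x of shingle5 in the frame of deck between 0.1707 and 0.1847 m or x of shingle6 in the frame of deck between 0.1707 and 0.1847 m)) or (x of flashing in the frame of deck between 0.2427 and 0.2567 m and (x of shingle1 in the frame of deck between 0.1707 and 0.1847 m or x of shingle2 in the frame of deck between 0.1707 and 0.1847 m or x of shingle3 in the frame of deck between 0.1707 and 0.1847 m or x of shingle4 in the frame of deck between 0.1707 and 0.1847 m or x of shingle5 in the frame of deck between 0.1707 and 0.1847 m or x of shingle6 in the frame of deck between 0.1707 and 0.1847 m) and (x of shingle1 in the frame of deck between 0.2067 and 0.2207 m or x of shingle2 in the frame of deck between 0.2067 and 0.2207 m or x of shingle3 in the frame of deck between 0.2067 and 0.2207 m or x of shingle4 in the frame of deck between 0.2067 and 0.2207 m or x of shingle5 in the frame of deck between 0.2067 and 0.2207 m or x of shingle6 in the frame of deck between 0.2067 and 0.2207 m))) and x of each of shingle1, shingle2, shingle3, shingle4, shingle5, shingle6 in the frame of flashing below -0.02 m and distance between shingle1 and shingle2 above 0.021 m and distance between each of shingle1, shingle2 and shingle3 above 0.021 m and distance between each of shingle1, shingle2, shingle3 and shingle4 above 0.021 m and distance between each of shingle1, shingle2, shingle3, shingle4 and shingle5 above 0.021 m and distance between each of shingle1, shingle2, shingle3, shingle4, shingle5 and shingle6 above 0.021 m and distance between each of shingle1, shingle2, shingle3, shingle4, shingle5, shingle6 and flashing above 0.021 m), for 0.3 s.
3. the selector stands at three dots, with the pieces in place (value of joint selector between 1.441 and 1.701 rad and y of shingle1 in the frame of deck between -0.01 and 0.01 m and z of shingle1 in the frame of deck between 0.0023 and 0.008 m and angle between the y axis of each of shingle1, shingle2, shingle3, shingle4, shingle5, shingle6, flashing and the y axis of deck, either way round below 0.1 rad and linear speed of each of shingle1, shingle2, shingle3, shingle4, shingle5, shingle6, flashing below 0.02 m/s and y of shingle2 in the frame of deck between -0.01 and 0.01 m and z of shingle2 in the frame of deck between 0.0023 and 0.008 m and y of shingle3 in the frame of deck between -0.01 and 0.01 m and z of shingle3 in the frame of deck between 0.0023 and 0.008 m and y of shingle4 in the frame of deck between -0.01 and 0.01 m and z of shingle4 in the frame of deck between 0.0023 and 0.008 m and y of shingle5 in the frame of deck between -0.01 and 0.01 m and z of shingle5 in the frame of deck between 0.0023 and 0.008 m and y of shingle6 in the frame of deck between -0.01 and 0.01 m and z of shingle6 in the frame of deck between 0.0023 and 0.008 m and y of flashing in the frame of deck between -0.01 and 0.01 m and z of flashing in the frame of deck between 0.0023 and 0.008 m and z of flashing_butt in the frame of deck above 0.0055 m and (x of shingle1 in the frame of deck between 0.0267 and 0.0407 m or x of shingle2 in the frame of deck between 0.0267 and 0.0407 m or x of shingle3 in the frame of deck between 0.0267 and 0.0407 m or x of shingle4 in the frame of deck between 0.0267 and 0.0407 m or x of shingle5 in the frame of deck between 0.0267 and 0.0407 m or x of shingle6 in the frame of deck between 0.0267 and 0.0407 m) and (x of shingle1 in the frame of deck between 0.0627 and 0.0767 m or x of shingle2 in the frame of deck between 0.0627 and 0.0767 m or x of shingle3 in the frame of deck between 0.0627 and 0.0767 m or x of shingle4 in the frame of deck between 0.0627 and 0.0767 m or x of shingle5 in the frame of deck between 0.0627 and 0.0767 m or x of shingle6 in the frame of deck between 0.0627 and 0.0767 m) and (x of shingle1 in the frame of deck between 0.0987 and 0.1127 m or x of shingle2 in the frame of deck between 0.0987 and 0.1127 m or x of shingle3 in the frame of deck between 0.0987 and 0.1127 m or x of shingle4 in the frame of deck between 0.0987 and 0.1127 m or x of shingle5 in the frame of deck between 0.0987 and 0.1127 m or x of shingle6 in the frame of deck between 0.0987 and 0.1127 m) and (x of shingle1 in the frame of deck between 0.1347 and 0.1487 m or x of shingle2 in the frame of deck between 0.1347 and 0.1487 m or x of shingle3 in the frame of deck between 0.1347 and 0.1487 m or x of shingle4 in the frame of deck between 0.1347 and 0.1487 m or x of shingle5 in the frame of deck between 0.1347 and 0.1487 m or x of shingle6 in the frame of deck between 0.1347 and 0.1487 m) and (x of flashing in the frame of deck between 0.1707 and 0.1847 m or (x of flashing in the frame of deck between 0.2067 and 0.2207 m and (x of shingle1 in the frame of deck between 0.1707 and 0.1847 m or x of shingle2 in the frame of deck between 0.1707 and 0.1847 m or x of shingle3 in the frame of deck between 0.1707 and 0.1847 m or x of shingle4 in the frame of deck between 0.1707 and 0.1847 m or x of shingle5 in the frame of deck between 0.1707 and 0.1847 m or x of shingle6 in the frame of deck between 0.1707 and 0.1847 m)) or (x of flashing in the frame of deck between 0.2427 and 0.2567 m and (x of shingle1 in the frame of deck between 0.1707 and 0.1847 m or x of shingle2 in the frame of deck between 0.1707 and 0.1847 m or x of shingle3 in the frame of deck between 0.1707 and 0.1847 m or x of shingle4 in the frame of deck between 0.1707 and 0.1847 m or x of shingle5 in the frame of deck between 0.1707 and 0.1847 m or x of shingle6 in the frame of deck between 0.1707 and 0.1847 m) and (x of shingle1 in the frame of deck between 0.2067 and 0.2207 m or x of shingle2 in the frame of deck between 0.2067 and 0.2207 m or x of shingle3 in the frame of deck between 0.2067 and 0.2207 m or x of shingle4 in the frame of deck between 0.2067 and 0.2207 m or x of shingle5 in the frame of deck between 0.2067 and 0.2207 m or x of shingle6 in the frame of deck between 0.2067 and 0.2207 m))) and x of each of shingle1, shingle2, shingle3, shingle4, shingle5, shingle6 in the frame of flashing below -0.02 m and distance between shingle1 and shingle2 above 0.021 m and distance between each of shingle1, shingle2 and shingle3 above 0.021 m and distance between each of shingle1, shingle2, shingle3 and shingle4 above 0.021 m and distance between each of shingle1, shingle2, shingle3, shingle4 and shingle5 above 0.021 m and distance between each of shingle1, shingle2, shingle3, shingle4, shingle5 and shingle6 above 0.021 m and distance between each of shingle1, shingle2, shingle3, shingle4, shingle5, shingle6 and flashing above 0.021 m), for 0.2 s.
At the end, for the whole second after the job is handed in: shingles fill the lines from the eave up, flashing on the next; each butt within 7 mm of its line, 10 mm of the centre, square to 0.1 rad, the middle of its underside 2.3 to 8 mm off the face (so lapping over the course below), at rest; selector within 0.13 rad of three dots (all of step 3); the robot touches nothing.
It fails at once if the robot touches a shingle or the flashing while the selector is not at off (value of joint selector above 0.26 rad and (contact force between the fingers and shingle1 above 0.5 N or contact force between the fingers and shingle2 above 0.5 N or contact force between the fingers and shingle3 above 0.5 N or contact force between the fingers and shingle4 above 0.5 N or contact force between the fingers and shingle5 above 0.5 N or contact force between the fingers and shingle6 above 0.5 N or contact force between the fingers and flashing above 0.5 N)).
It fails at once if one of the other things on the bench is moved by more than 5 cm (distance of any of flap_disc, hammer, spanner, wire_brush, pliers from where it was at the start of the episode above 0.05 m).
Of shingle1, shingle2, shingle3, shingle4, shingle5, shingle6 only 4 to 6 are there at a start; the rules pass over those that are not, and their reading is None.
At some moment in a run one of flashing may be knocked a few centimetres aside while the robot is not near it.
Once in a run the grip may slacken for a moment while it holds something.
It also fails if it takes over 210 s, if anything falls off the work surface, if the arm or the gripper's body presses on something with over 40 N, if the wrist force passes 120 N, or if a joint passes its speed limit or range.

## Working session

There is one attempt and no reset: what is moved stays moved. The work goes in short steps, Python scripts to look and compute and a shell command to move; the robot and the scene stay as the last step left them, time stands still between calls to the robot, and variables do not carry over. Pictures are saved under pics/ and viewed, at most 14 in all, crops included, and the job is handed in when it is done.

```bash
ls; mkdir -p pics; python3 - <<'E'
from bench import ctrl, imaging
import cv2, numpy as np
for n in ("top","side"):
    im=imaging.camera(n); cv2.imwrite(f"pics/{n}0.png",im[:,:,::-1])
    i=imaging.camera_info(n); print(n,np.round(i["K"],1).tolist(),np.round(i["T"],3).tolist(),[k for k in i])
    if n=="top":
        pass
i=imaging.camera_info("wrist");print({k:np.round(v,4).tolist() if not isinstance(v,str) else v for k,v in i.items()})
print(ctrl.get_obs())
E
```

```text
pics
top [[537.9, 0.0, 319.9], [0.0, 537.9, 236.1], [0.0, 0.0, 1.0]] [[0.02, 0.992, -0.126, 0.295], [-1.0, 0.02, -0.006, -0.013], [-0.004, 0.126, 0.992, 1.316], [0.0, 0.0, 0.0, 1.0]] ['K', 'T']
side [[506.1, 0.0, 320.3], [0.0, 506.1, 233.9], [0.0, 0.0, 1.0]] [[0.948, 0.241, -0.209, 0.17], [-0.319, 0.68, -0.661, -0.922], [-0.017, 0.693, 0.721, 1.098], [0.0, 0.0, 0.0, 1.0]] ['K', 'T']
{'K': [[416.1574, 0.0, 323.1901], [0.0, 416.1574, 244.8804], [0.0, 0.0, 1.0]], 'tool_from_camera': [[0.0002, 0.9613, 0.2755, 0.0695], [1.0, -0.0006, 0.0014, -0.0], [0.0015, 0.2755, -0.9613, -0.1198], [0.0, 0.0, 0.0, 1.0]]}
{'time_s': 0.1, 'q': array([ 1.00468306e+00,  1.81485189e-01,  1.60789198e+00,  2.04110557e-05,
        1.35383259e+00, -2.06293110e-01]), 'dq': array([ 1.60908222e-03, -9.33302723e-04, -1.41526277e-03,  3.62753575e-04,
       -1.98420834e-05, -2.94881439e-04]), 'joint_efforts': array([ 4.14693077e-04, -4.45883596e+01, -3.52234232e+01, -2.00578684e-04,
        4.21117642e-03, -9.26710612e-06]), 'eef_pos': array([0.20218098, 0.53778683, 0.25247161]), 'eef_rot': array([-3.13790702e-04,  1.78943213e-01,  9.83859072e-01, -7.45244590e-04]), 'wrist_force': array([ 0.28034454, -0.36717762,  0.50312107]), 'torque': array([-0.03256165,  0.02818937, -0.00571587]), 'grasp_force': 0.0, 'opening': 1.0001229002111}
```

View pics/top0.png

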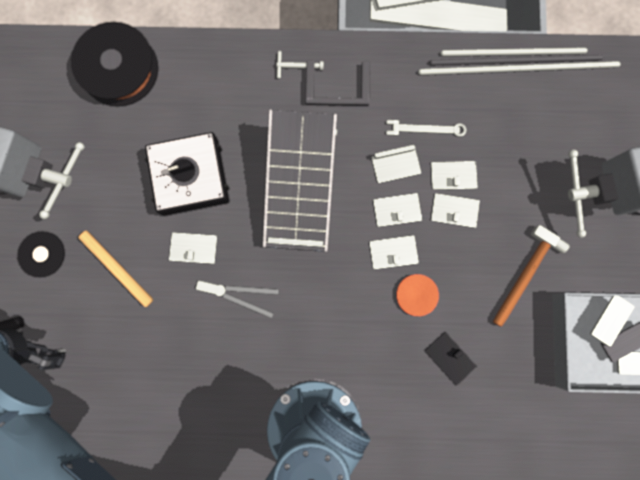

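View pics/side0.png

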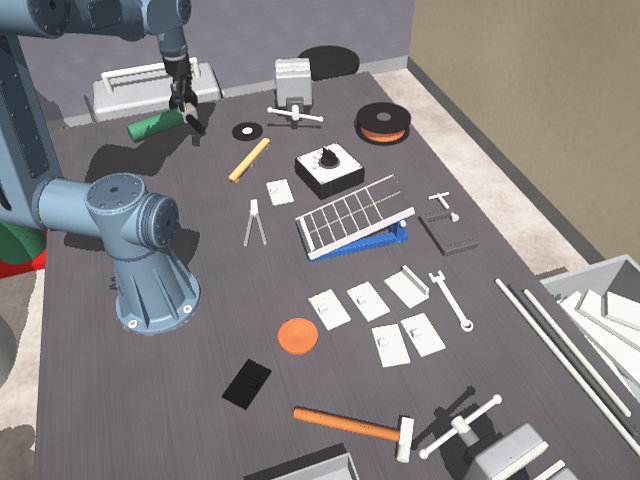

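Top view: five light-coloured ribbed shingles at (398,210), (394,252), (454,175), (456,210) and (193,248). The flashing is at (397,163) and the remote at (186,172). The deck runs (297,245) to (302,112), and the black look-alike at (451,357) is to be left alone.

```bash
cat > h.py <<'E'
from bench import ctrl, imaging
import cv2, numpy as np
from scipy.spatial.transform import Rotation as R
def info(n,obs=None):
    i=imaging.camera_info(n)
    if n!="wrist": return i["K"],np.array(i["T"])
    o=obs or ctrl.get_obs(); T=np.eye(4); q=o["eef_rot"]
    T[:3,:3]=R.from_quat([q[1],q[2],q[3],q[0]]).as_matrix(); T[:3,3]=o["eef_pos"]
    return i["K"],T@np.array(i["tool_from_camera"])
def snap(n,save=None):
    o=ctrl.get_obs(); K,T=info(n,o); im=np.ascontiguousarray(imaging.camera(n)[:,:,::-1])
    if save: cv2.imwrite("pics/"+save,im)
    return im,np.array(K),T
def rays(K,T,p):
    p=np.atleast_2d(np.array(p,float)); d=np.c_[(p[:,0]-K[0,2])/K[0,0],-(p[:,1]-K[1,2])/K[1,1],-np.ones(len(p))]
    return T[:3,3],d@T[:3,:3].T
def plane(K,T,p,p0,n=(0,0,1)):
    o,d=rays(K,T,p); n=np.array(n,float); p0=np.array([0,0,p0]) if np.isscalar(p0) else np.array(p0)
    return o+d*(((p0-o)@n)/(d@n))[:,None]
def proj(K,T,X):
    X=np.atleast_2d(X); c=(X-T[:3,3])@T[:3,:3]; return np.c_[K[0,0]*c[:,0]/-c[:,2]+K[0,2],-K[1,1]*c[:,1]/-c[:,2]+K[1,2]]
def blobs(im,lo=120,amin=200,amax=3000):
    h=cv2.cvtColor(im,cv2.COLOR_BGR2HSV); m=((h[...,2]>lo)&(h[...,1]<60)).astype(np.uint8)
    return [c for c in cv2.findContours(m,cv2.RETR_EXTERNAL,cv2.CHAIN_APPROX_NONE)[0] if amin<cv2.contourArea(c)<amax]
def togo(goal,yaw=None,obs=None):
    """tool-axis shift (cm) and roll (deg) from the present pose; yaw = world angle of closing line"""
    o=obs or ctrl.get_obs(); q=o["eef_rot"]; M=R.from_quat([q[1],q[2],q[3],q[0]]).as_matrix()
    s=M.T@(np.array(goal)-o["eef_pos"])*100; r=None
    if yaw is not None:
        y=M[:,1]; cur=np.arctan2(y[1],y[0]); r=-np.degrees((yaw-cur+np.pi/2)%np.pi-np.pi/2)
    return np.round(s,2),None if r is None else round(r,1)
E
python3 - <<'E'
from h import *
im=cv2.imread("pics/top0.png"); K,T=info("top"); K=np.array(K)
for c in blobs(im):
    r=cv2.minAreaRect(c); b=cv2.boxPoints(r); w=plane(K,T,b,0.005); 
    e=[w[1]-w[0],w[2]-w[1]]; L=[np.linalg.norm(x) for x in e]; 
    k=int(np.argmax(L)); a=np.degrees(np.arctan2(e[k][1],e[k][0]))%180
    print(np.round(r[0]),np.round(w.mean(0)[:2],3),np.round(L,3),"long axis deg",round(a,1),cv2.contourArea(c))
a=cv2.resize(im[90:280,130:490],None,fx=2.2,fy=2.2,interpolation=cv2.INTER_CUBIC); cv2.imwrite("pics/crop1.png",a)
E
```

```text
[ 32. 454.] [-0.066  0.66 ] [0.113 0.149] long axis deg 91.2 1672.0
[316. 452.] [-0.048 -0.007] [0.2   0.121] long axis deg 91.2 2055.0
[ 18. 408.] [0.037 0.701] [0.041 0.112] long axis deg 71.0 408.0
[333. 396.] [ 0.08  -0.043] [0.061 0.183] long axis deg 61.8 752.0
[236. 299.] [0.305 0.197] [0.069 0.202] long axis deg 84.4 758.5
[ 40. 254.] [0.404 0.68 ] [0.039 0.04 ] long axis deg 47.8 201.5
[394. 252.] [ 0.426 -0.186] [0.117 0.075] long axis deg 98.8 1369.0
[193. 248.] [0.427 0.307] [0.075 0.118] long axis deg 87.0 1362.5
[552. 239.] [ 0.466 -0.574] [0.032 0.094] long axis deg 57.0 418.0
[455. 210.] [ 0.533 -0.338] [0.075 0.117] long axis deg 81.8 1330.0
[397. 209.] [ 0.531 -0.195] [0.117 0.075] long axis deg 99.4 1331.0
[454. 174.] [ 0.622 -0.336] [0.117 0.074] long axis deg 91.1 1295.0
[585. 193.] [ 0.583 -0.658] [0.063 0.223] long axis deg 0.4 643.5
[396. 163.] [ 0.648 -0.191] [0.117 0.081] long axis deg 104.2 1370.0
[ 56. 177.] [0.598 0.656] [0.211 0.081] long axis deg 151.2 810.5
[  7. 152.] [0.66  0.786] [0.035 0.127] long axis deg 5.3 388.0
[426. 127.] [ 0.742 -0.267] [0.042 0.205] long axis deg 90.2 747.0
[519.  67.] [ 0.906 -0.505] [0.515 0.019] long axis deg 93.4 1162.5
[291.  64.] [0.904 0.079] [0.077 0.075] long axis deg 91.1 239.0
[514.  51.] [ 0.95  -0.494] [0.377 0.019] long axis deg 92.1 868.0
```

View pics/crop1.png

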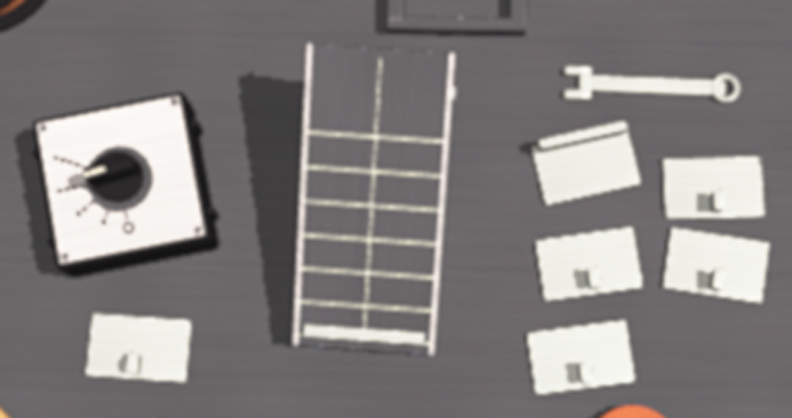

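Crop: the selector's stripe points left at crop (85,178), along the row of three dots, so it starts at three dots, with the ring at (128,228). All five light shingles have the rib on the near side. The flashing's upstand is on its far side. The light ones are the shingles; the black one is the look-alike.

```bash
python3 - <<'E'
from h import *
K,T=info("top"); K=np.array(K)
c=lambda p:np.array(p)/2.2+np.array([130,90])
b=plane(K,T,c([[38,122],[180,95],[212,235],[60,265]]),0.068); print("remote",b.mean(0),np.degrees([np.arctan2(*(b[i]-b[j])[[1,0]]) for i,j in((0,3),(1,2))]))
px=c([[376,137],[375,172],[372,206],[369,239],[367,271],[366,304]]); xs=np.arange(216,0,-36)/1000
W=np.vstack([plane(K,T,p,.046+x*np.sin(np.radians(18))) for p,x in zip(px,xs)])
print(np.round(W,4)); f=np.polyfit(xs*np.cos(np.radians(18)),W[:,:2],1);print("origin",f[1],"slope",f[0])
e=plane(K,T,c([[310,131],[442,142]]),.046+.216*.309);print(e, np.degrees(np.arctan2(*(e[0]-e[1])[[1,0]])))
yaw=np.radians(11)
print(togo([b.mean(0)[0],b.mean(0)[1],.16],yaw=yaw))
E
```

```text
remote [0.60197526 0.31735181 0.068     ] [11.91404857 15.01550367]
[[0.6407 0.0426 0.1127]
 [0.606  0.0432 0.1016]
 [0.572  0.0459 0.0905]
 [0.5387 0.0488 0.0794]
 [0.5061 0.0506 0.0682]
 [0.472  0.0513 0.0571]]
origin [0.43825252 0.05392087] slope [ 0.98179947 -0.05731185]
[[ 0.64579583  0.11178177  0.112744  ]
 [ 0.63662035 -0.02653445  0.112744  ]] 86.20473425982483
(array([-45.18,  -6.54,   9.24]), np.float64(58.4))
```

```bash
python3 -m pendant '[[-4,-0.6,0,7],[-8,-1.2,0,14],[-12,-1.8,0,21],[-16,-2.4,0,28],[-20,-3,0,35],[-24,-3.6,0,42],[-28,-4.2,0,49],[-32,-4.8,0,56],[-36,-5.4,0,59.5],[-40,-6,0,59.5],[-43,-6.4,0,59.5],[-45.2,-6.5,0,59.5]]'
python3 -m pendant '[[0,0,0,0],[0,0,0,0],[0,0,0,0]]' ; python3 - <<'E'
from h import *
im,K,T=snap("wrist","w1.png"); o=ctrl.get_obs(); print(o["q"].round(2),o["eef_pos"].round(3))
E
```

```text
time_s: 1.1
eef_pos: [0.6049, 0.3156, 0.2524]
eef_rot: [0.0, 0.645, 0.765, -0.001]
wrist_force: [-0.2, -0.1, 0.1]
opening: 1.001
grasp_force: 0.0
time_s: 1.35
eef_pos: [0.6018, 0.3184, 0.2525]
eef_rot: [-0.001, 0.644, 0.765, -0.001]
wrist_force: [0.1, 0.1, 0.4]
opening: 1.001
grasp_force: 0.0
[0.31 0.41 1.31 0.   1.41 0.14] [0.602 0.319 0.253]
```

View pics/w1.png

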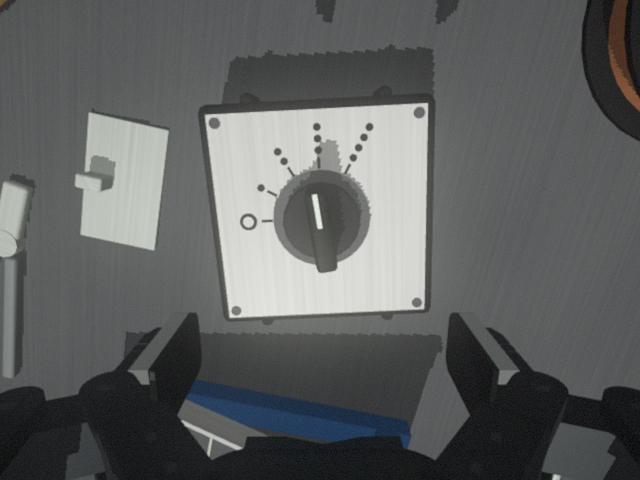

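Wrist view: the stripe points up at (317,195), towards the three-dot row at (317,127). The knob disc is centred at (321,217) and the ring is on the left at (249,222).

```bash
python3 - <<'E'
from h import *
K,T=info("wrist"); K=np.array(K)
w=plane(K,T,[[321,217],[249,222]],.082)[0]; m=plane(K,T,[[249,222],[317,127],[320,150]],.068);print(w)
print(np.degrees(np.arctan2(*(m[0]-w)[[1,0]])),np.degrees(np.arctan2(*(m[1]-w)[[1,0]])))
print(togo([w[0],w[1],.107],np.arctan2(*(m[1]-w)[[1,0]])+np.pi/2))
E
```

```text
[0.59872749 0.32510343 0.082     ]
-162.78218585281013 102.58571163164105
(array([ 0.66, -0.15, 14.59]), np.float64(-2.6))
```

```bash
python3 -m pendant '[[0.7,-0.15,4,-2.5],[0.7,-0.15,8,-2.5],[0.7,-0.15,12,-2.5],[0.7,-0.15,14.5,-2.5],[0.7,-0.15,14.5,-2.5],[0.7,-0.15,14.5,-2.5]]'
python3 -m pendant '[[0,0,0,0],[0,0,0,0],[0,0,0,0],[0,0,0,0],[0,0,0,0],[0,0,0,0],[0,0,0,0],[0,0,0,0]]' 0
python3 -m pendant '[[0,0,0,-7],[0,0,0,-14],[0,0,0,-21],[0,0,0,-28],[0,0,0,-35],[0,0,0,-42],[0,0,0,-49],[0,0,0,-56],[0,0,0,-63],[0,0,0,-70],[0,0,0,-77],[0,0,0,-84]]'
python3 -m pendant '[[0,0,0,-6],[0,0,0,-6],[0,0,0,-6]]'
python3 -m pendant '[[0,0,0,0],[0,0,0,0],[0,0,0,0],[0,0,-3,0],[0,0,-7,0],[0,0,-11,0],[0,0,-15,0],[0,0,-15,0]]' 1
python3 - <<'E'
from h import *
im,K,T=snap("wrist","w2.png"); o=ctrl.get_obs(); print(o["q"].round(2),o["eef_pos"].round(3))
E
```

```text
time_s: 1.9
eef_pos: [0.598, 0.3255, 0.1072]
eef_rot: [-0.001, 0.626, 0.78, -0.001]
wrist_force: [-0.3, 0.7, 1.0]
opening: 1.003
grasp_force: 0.0
time_s: 2.57
eef_pos: [0.599, 0.3249, 0.1093]
eef_rot: [-0.001, 0.627, 0.779, -0.001]
wrist_force: [-7.5, -2.2, 8.0]
opening: 0.152
grasp_force: 59.6
time_s: 3.57
eef_pos: [0.5966, 0.3217, 0.1092]
eef_rot: [-0.005, -0.059, 0.998, -0.003]
wrist_force: [-17.3, -16.2, 18.8]
opening: 0.155
grasp_force: 61.3
time_s: 3.82
eef_pos: [0.5967, 0.3214, 0.1093]
eef_rot: [-0.005, -0.108, 0.994, -0.003]
wrist_force: [-19.1, -15.7, 19.5]
opening: 0.151
grasp_force: 61.2
time_s: 4.48
eef_pos: [0.6041, 0.3267, 0.2695]
eef_rot: [0.008, -0.108, 0.994, 0.002]
wrist_force: [0.3, 1.3, 1.6]
opening: 1.001
grasp_force: 0.0
[ 0.32  0.41  1.3   0.    1.42 -1.46] [0.603 0.326 0.265]
```

View pics/w2.png

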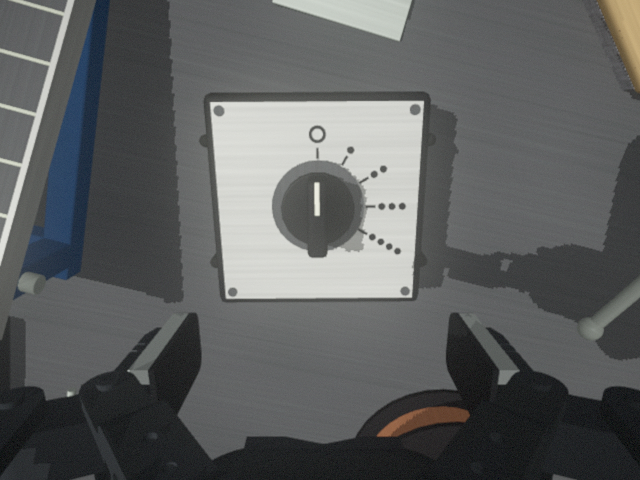

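The selector now points at the ring (317,134): off. Next, a look at the deck from above.

```bash
python3 - <<'E'
from h import *
print(togo([.52,.047,.33],np.radians(86.5)))
E
```

```text
(array([ 14.02, -25.48,  -6.67]), np.float64(15.9))
```

```bash
python3 -m pendant '[[1.8,-3.3,-1,2],[3.6,-6.6,-2,4],[5.4,-9.9,-3,7],[7.2,-13,-4,10],[9,-16,-5,13],[11,-19,-6,16],[12.5,-22.5,-6.6,16],[14,-25.5,-6.6,16],[14,-25.5,-6.6,16],[14,-25.5,-6.6,16]]'
python3 - <<'E'
from h import *
im,K,T=snap("wrist","w3.png"); o=ctrl.get_obs(); print(o["q"].round(2),o["eef_pos"].round(3))
np.savez("w3.npz",K=K,T=T)
E
```

```text
time_s: 5.37
eef_pos: [0.5176, 0.0444, 0.3237]
eef_rot: [-0.0, 0.033, 0.999, 0.0]
wrist_force: [-1.0, 0.2, -0.5]
opening: 1.002
grasp_force: 0.0
[-0.14  0.    1.66  0.    1.48 -1.65] [0.518 0.045 0.324]
```

View pics/w3.png

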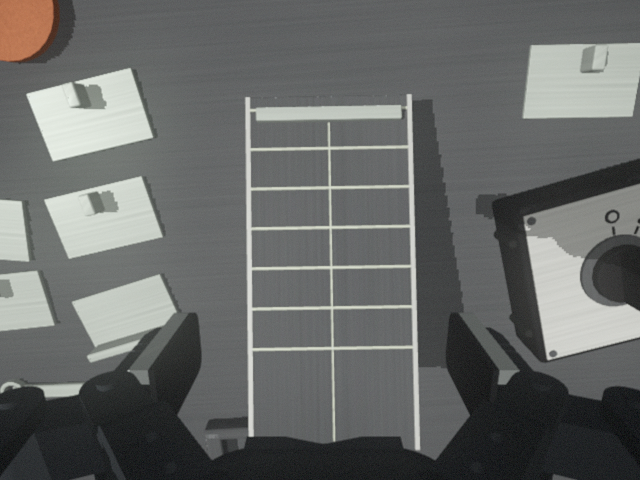

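Wrist view: the six visible white lines cross column 330 at rows about 148, 187, 227, 268, 307 and 348 (x = 36 to 216 mm). The eave bar is at row 113 and the centre line near column 330.

```bash
cat > deck.py <<'E'
from h import *
s18,c18=np.sin(np.radians(18)),np.cos(np.radians(18))
def fit():
    d=np.load("w3.npz");K,T=d["K"],d["T"]; g=cv2.imread("pics/w3.png",0).astype(float)
    W=[];X=[];Y=[]
    def peak(v,c,w=6):
        a=v[c-w:c+w+1]; a=np.clip(a-np.median(a)-8,0,None); return c-w+(a*np.arange(len(a))).sum()/a.sum()
    for i,r in enumerate([148,187,227,268,307,348]):
        x=.036*(i+1); rows=[peak(g[:,c-3:c+4].mean(1),r) for c in (285,375)]
        col=peak(g[r+12:r+26].mean(0),330,8); rc=np.interp(col,[285,375],rows); colr=col
        W.append(plane(K,T,[[285,rows[0]],[375,rows[1]],[col,rc]],.046+x*s18)); X.append(x)
    W=np.array(W);X=np.array(X)
    dx=W[:,0]-W[:,1]; # +y is right in picture? sign fixed below
    yl=np.degrees(np.arctan2((W[:,1]-W[:,0])[:,1],(W[:,1]-W[:,0])[:,0])) 
    f=np.polyfit(X*c18,W[:,2,:2],1); return W,f,yl
if __name__=="__main__":
    W,f,yl=fit(); print(W[:,2].round(4)); print("origin",f[1].round(4),"dir",f[0].round(4),np.degrees(np.arctan2(f[0][1],f[0][0])),"line dirs",yl.round(2))
    d=np.load("w3.npz");K,T=d["K"],d["T"];im=cv2.imread("pics/w3.png")
    for c in blobs(im,110,4000,20000):
        r=cv2.minAreaRect(c);w=plane(K,T,cv2.boxPoints(r),.005); print(np.round(r[0]),w.mean(0).round(4),[round(np.linalg.norm(w[i+1]-w[i]),3) for i in (0,1)],[round(np.degrees(np.arctan2(*(w[i+1]-w[i])[[1,0]]))%180,1) for i in (0,1)])
E
python3 deck.py
```

```text
[[0.4675 0.0525 0.0571]
 [0.5017 0.0508 0.0682]
 [0.5358 0.0491 0.0794]
 [0.57   0.0474 0.0905]
 [0.6042 0.0458 0.1016]
 [0.6382 0.0441 0.1127]]
origin [0.4334 0.0541] dir [ 0.9972 -0.0489] -2.805585138433978 line dirs [87.2  87.19 87.17 87.14 87.25 87.26]
[593. 272.] [0.6296 0.339  0.005 ] [np.float64(0.124), np.float64(0.195)] [np.float64(96.1), np.float64(16.9)]
[580.  80.] [0.4229 0.3035 0.005 ] [np.float64(0.113), np.float64(0.071)] [np.float64(86.2), np.float64(8.0)]
```

```bash
cat > pick.py <<'E'
import sys
from deck import *
# python3 pick.py X Y : wrist look, fit the sheet nearest X,Y, print shift to grasp (rib at x=-19 mm towards robot)
def look(ex,ey,xr=-.019,ztcp=.032,flash=False):
    im,K,T=snap("wrist","last.png"); h=cv2.cvtColor(im,cv2.COLOR_BGR2HSV)
    m=((h[...,2]>105)&(h[...,1]<60)).astype(np.uint8); p=proj(K,T,[[ex,ey,.005]])[0]
    cs=cv2.findContours(m,cv2.RETR_EXTERNAL,cv2.CHAIN_APPROX_NONE)[0]; cs=[c for c in cs if cv2.contourArea(c)>2500]
    c=min(cs,key=lambda c:np.linalg.norm(np.array(cv2.minAreaRect(c)[0])-p))
    k=np.zeros_like(m); cv2.drawContours(k,[c],-1,1,-1); k=cv2.morphologyEx(k,cv2.MORPH_OPEN,np.ones((27,27)))
    c=max(cv2.findContours(k,cv2.RETR_EXTERNAL,cv2.CHAIN_APPROX_NONE)[0],key=cv2.contourArea)
    # metric rectangle: fit on the plane
    w=plane(K,T,c[:,0],.005)[:,:2]; r=cv2.minAreaRect((w*1000).astype(np.float32)); b=cv2.boxPoints(r)/1000
    e=b[1]-b[0],b[2]-b[1]; L=[np.linalg.norm(x) for x in e]; l=e[int(np.argmax(L))]; yaw=np.arctan2(l[1],l[0])%np.pi
    cen=b.mean(0); hd=np.array([np.sin(yaw),-np.cos(yaw)]); g=cen+xr*hd
    print("centre",cen.round(4),"size",np.round(L,4),"yaw",np.degrees(yaw).round(1),"grip",g.round(4),"togo",*togo([*g,ztcp],yaw))
    return cen,yaw
def target(i,zp=.0185,ztcp=.032,xr=-.019):
    W,f,yl=fit(); O=np.array([*f[1],.046]); ps=np.radians(yl.mean()-90); a=np.radians(18); b=a-.14
    R2=lambda v:np.array([v[0]*np.cos(ps),v[0]*np.sin(ps),v[1]])
    P=O+R2([np.cos(a),np.sin(a)])*(.036*i+.0337)+R2([-np.sin(a),np.cos(a)])*.0046
    q=P+xr*R2([np.cos(b),np.sin(b)])+zp*R2([-np.sin(b),np.cos(b)]); q[2]+=ztcp-zp; return q,np.radians(yl.mean())
if __name__=="__main__":
    if sys.argv[1]=="look": look(float(sys.argv[2]),float(sys.argv[3]))
    else:
        q,y=target(int(sys.argv[2])); print(q.round(4),togo(q,y))
E
python3 -c "
from pick import *
for i in range(6): print(target(i)[0].round(4))
print(togo([.404,.3035,.2],np.radians(86.5)))"
```

```text
[0.4421 0.0537 0.0892]
[0.4763 0.052  0.1003]
[0.5105 0.0504 0.1115]
[0.5447 0.0487 0.1226]
[0.5789 0.047  0.1337]
[0.6131 0.0454 0.1448]
(array([13.02, 25.  , 12.39]), np.float64(-0.2))
```

```bash
python3 -m pendant '[[2,3.5,0,0],[4,7,0,0],[6,10.5,1,0],[8,14,3,0],[10,17.5,5,0],[12,21,8,0],[13,24,11,0],[13,25,12.4,0],[13,25,12.4,0],[13,25,12.4,0],[13,25,12.4,0]]'; python3 pick.py look .423 .3035
```

```text
time_s: 6.33
eef_pos: [0.4039, 0.3042, 0.2005]
eef_rot: [0.0, 0.031, 1.0, -0.0]
wrist_force: [0.7, -1.3, -0.2]
opening: 1.001
grasp_force: 0.0
centre [0.3906 0.3031] size [0.404  0.2698] yaw 93.3 grip [0.3717 0.302 ] togo [ 3.3  -0.39 16.92] -6.8
```

View pics/last.png

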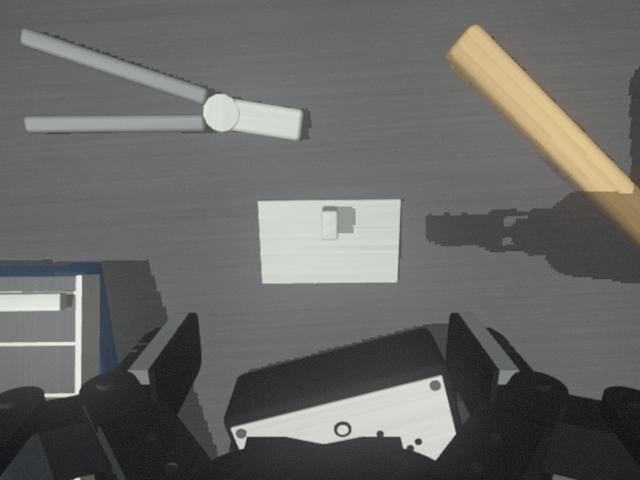

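The shingle shows clearly at (330,241), rib at (330,222). My threshold was too low, so I'm raising it.

```bash
sed -i 's/>105/>150/' pick.py; python3 pick.py look .423 .3035
```

```text
centre [0.4226 0.3069] size [0.0679 0.1098] yaw 86.7 grip [0.4037 0.308 ] togo [ 0.19  0.42 16.96] -0.3
```

```bash
python3 -m pendant '[[0.2,0.4,4,0],[0.2,0.4,8,0],[0.2,0.4,12,0],[0.2,0.4,15,0],[0.2,0.4,16.9,0],[0.2,0.4,16.9,0],[0.2,0.4,16.9,0]]'
python3 -m pendant '[[0,0,0,0],[0,0,0,0],[0,0,0,0],[0,0,0,0],[0,0,0,0],[0,0,0,0],[0,0,0,0],[0,0,0,0],[0,0,0,0]]' 0
python3 -m pendant '[[0,0,-1,0],[0,0,-4,0],[0,0,-8,0],[0,0,-12,0],[0,0,-15,0],[0,0,-15,0],[0,0,-15,0]]'
python3 pick.py target 0
```

```text
time_s: 7.02
eef_pos: [0.4029, 0.307, 0.0317]
eef_rot: [-0.0, 0.032, 0.999, -0.0]
wrist_force: [1.5, -0.5, 0.7]
opening: 1.003
grasp_force: 0.0
time_s: 7.77
eef_pos: [0.4026, 0.3079, 0.0321]
eef_rot: [0.0, 0.031, 1.0, 0.0]
wrist_force: [-1.7, 0.7, 5.4]
opening: 0.12
grasp_force: 60.2
time_s: 8.35
eef_pos: [0.4031, 0.3081, 0.1836]
eef_rot: [0.002, 0.031, 1.0, 0.001]
wrist_force: [-0.6, -0.3, -1.7]
opening: 0.121
grasp_force: 59.2
[0.4421 0.0537 0.0892] (array([ -5.45, -25.17,   9.41]), np.float64(-0.8))
```

```bash
python3 -m pendant '[[-0.7,-3.5,0,-0.7],[-1.4,-7,0,-0.7],[-2.1,-10.5,0,-0.7],[-2.8,-14,0,-0.7],[-3.5,-17.5,0,-0.7],[-4.2,-21,0,-0.7],[-5.0,-23.8,0,-0.7],[-5.4,-25.1,0,-0.7],[-5.4,-25.1,0,-0.7],[-5.4,-25.1,0,-0.7],[-5.4,-25.1,2,-0.7],[-5.4,-25.1,5,-0.7]]'
python3 -m pendant '[[0,0,0.5,0],[0,0,1,0],[0,0,1,0]]';python3 pick.py target 0
```

```text
time_s: 9.35
eef_pos: [0.4418, 0.0545, 0.1324]
eef_rot: [0.002, 0.025, 1.0, -0.0]
wrist_force: [0.7, 0.9, -2.3]
opening: 0.116
grasp_force: 59.4
time_s: 9.6
eef_pos: [0.4392, 0.0546, 0.1204]
eef_rot: [-0.001, 0.025, 1.0, 0.0]
wrist_force: [-0.6, 1.0, -1.6]
opening: 0.121
grasp_force: 59.4
[0.4421 0.0537 0.0892] (array([-0.31, -0.08,  3.12]), np.float64(-0.0))
```

```bash
python3 -m pendant '[[-0.3,-0.1,1,0],[-0.3,-0.1,1.6,0],[-0.3,-0.1,2,0],[-0.3,-0.1,2.3,0],[-0.3,-0.1,2.6,0],[-0.3,-0.1,2.9,0],[-0.3,-0.1,3.1,0],[-0.3,-0.1,3.1,0],[-0.3,-0.1,3.1,0]]'
python3 -c "
from pick import *
im,K,T=snap('side'); a=im[150:280,270:440]; cv2.imwrite('pics/s1.png',cv2.resize(a,None,fx=4,fy=4,interpolation=cv2.INTER_CUBIC))"; python3 pick.py target 0
```

```text
time_s: 10.35
eef_pos: [0.441, 0.0528, 0.0902]
eef_rot: [-0.003, 0.025, 1.0, 0.0]
wrist_force: [-12.0, -0.7, 9.8]
opening: 0.125
grasp_force: 62.7
[0.4421 0.0537 0.0892] (array([-0.11,  0.1 ,  0.1 ]), np.float64(-0.1))
```

View pics/s1.png

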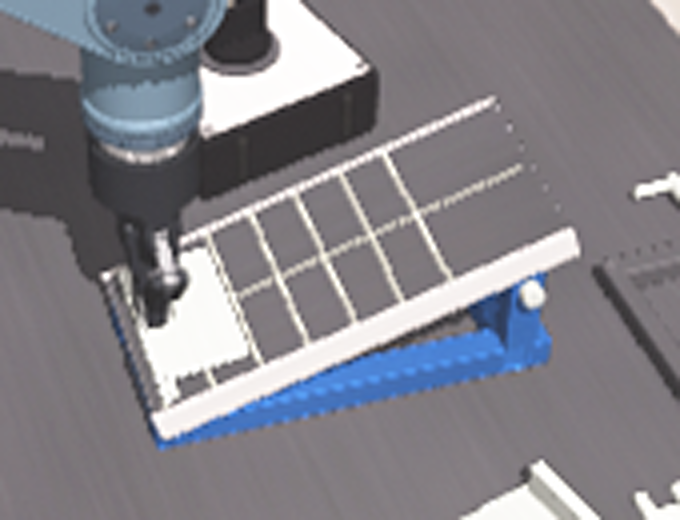

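```bash
python3 -m pendant '[[0,0,0,0],[0,0,0,0],[0,0,0,0],[0,0,0,0],[0,0,-3,0],[0,0,-7,0],[0,0,-11,0],[0,0,-15,0],[0,0,-15,0],[0,0,-15,0]]' 1
cat > check.py <<'E'
import sys
from pick import *
def check(i):
    im,K,T=snap("wrist","last.png"); h=cv2.cvtColor(im,cv2.COLOR_BGR2HSV); m=((h[...,2]>150)&(h[...,1]<60)).astype(np.uint8)
    m=cv2.morphologyEx(m,cv2.MORPH_OPEN,np.ones((11,11)))
    W,f,yl=fit(); O=np.array([*f[1],.046]); ps=np.radians(yl.mean()-90); a=np.radians(18)
    ux=np.array([np.cos(a)*np.cos(ps),np.cos(a)*np.sin(ps),np.sin(a)]); uy=np.array([-np.sin(ps),np.cos(ps),0]); uz=np.cross(ux,uy)
    D=lambda x,y,z=0:O+x*ux+y*uy+z*uz
    todeck=lambda p,z:(plane(K,T,p,O+uz*z,uz)-O)@np.c_[ux,uy]
    hx=.036*i+.0677
    pts=[]
    for y in np.linspace(-.045,.045,19):
        xs=np.linspace(hx-.02,hx+.015,141); p=np.round(proj(K,T,[D(x,y,.005) for x in xs])).astype(int)
        v=[m[b,c] if 0<=b<480 and 0<=c<640 else 0 for c,b in p]; k=np.nonzero(v)[0]
        if len(k): pts.append((xs[k[-1]],y))
    pts=np.array(pts); s,c=np.polyfit(pts[:,1],pts[:,0],1)
    lr=[]
    for x in np.linspace(hx-.03,hx-.008,9):
        ys=np.linspace(-.072,.072,289); p=np.round(proj(K,T,[D(x,y,.007) for y in ys])).astype(int)
        v=np.array([m[b,c_] if 0<=b<480 and 0<=c_<640 else 0 for c_,b in p]); k=np.nonzero(v)[0]
        lr.append((ys[k[0]],ys[k[-1]]))
    lr=np.median(lr,0)
    print("course",i,"head x err mm",round((c-hx)*1e3,1),"skew rad",round(-s,3),"y centre mm",round(lr.mean()*1e3,1),"width",round((lr[1]-lr[0])*1e3,1),"eef",ctrl.get_obs()["eef_pos"].round(3))
check(int(sys.argv[1]))
E
python3 check.py 0
```

```text
time_s: 11.23
eef_pos: [0.4452, 0.0523, 0.2433]
eef_rot: [0.004, 0.025, 1.0, -0.0]
wrist_force: [1.0, 0.1, -1.1]
opening: 1.001
grasp_force: 0.0
course 0 head x err mm 0.5 skew rad -0.0 y centre mm -2.0 width 109.0 eef [0.444 0.052 0.241]
```

View pics/last.png

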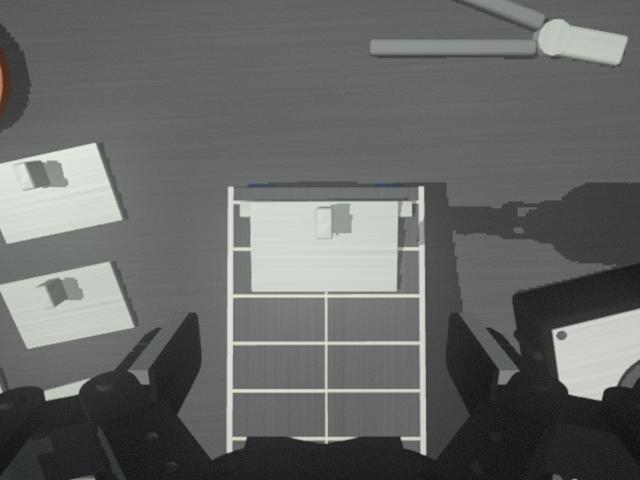

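Course 0 lies right: head 0.5 mm off, y −2 mm, square. Next, shingle B.

```bash
python3 -c "
from pick import *
print(togo([.404,-.19,.2],np.radians(98.8)))"
```

```text
(array([  2.75, -24.41,   4.11]), np.float64(-11.7))
```

```bash
python3 -m pendant '[[0.3,-3.5,0,-2],[0.6,-7,0,-4],[1,-10.5,0,-6],[1.5,-14,0,-8],[2,-17.5,1,-10],[2.4,-21,2.5,-11.7],[2.7,-23.5,4,-11.7],[2.7,-24.4,4,-11.7],[2.7,-24.4,4,-11.7],[2.7,-24.4,4,-11.7],[2.7,-24.4,4,-11.7]]'; python3 pick.py look .422 -.189
```

```text
time_s: 12.2
eef_pos: [0.4041, -0.1886, 0.2003]
eef_rot: [-0.0, -0.077, 0.997, 0.0]
wrist_force: [-0.4, 0.7, -0.3]
opening: 0.996
grasp_force: 0.0
centre [ 0.4226 -0.1858] size [0.1096 0.0677] yaw 98.8 grip [ 0.4038 -0.1887] togo [ 5.000e-02 -1.000e-02  1.686e+01] 0.0
```

```bash
python3 -m pendant '[[0,0,4,0],[0,0,8,0],[0,0,12,0],[0,0,15,0],[0,0,16.9,0],[0,0,16.9,0],[0,0,16.9,0]]'
python3 -m pendant '[[0,0,0,0],[0,0,0,0],[0,0,0,0],[0,0,0,0],[0,0,0,0],[0,0,0,0],[0,0,0,0],[0,0,0,0],[0,0,0,0]]' 0
python3 -m pendant '[[0,0,-1,0],[0,0,-4,0],[0,0,-8,0],[0,0,-12,0],[0,0,-15,0],[0,0,-15,0],[0,0,-15,0]]'
python3 pick.py target 1
```

```text
time_s: 12.83
eef_pos: [0.4038, -0.1885, 0.0312]
eef_rot: [-0.001, -0.077, 0.997, 0.001]
wrist_force: [0.8, 0.8, 0.9]
opening: 1.0
grasp_force: 0.0
time_s: 13.58
eef_pos: [0.4042, -0.1901, 0.032]
eef_rot: [0.0, -0.077, 0.997, -0.0]
wrist_force: [-0.9, 1.0, 7.0]
opening: 0.121
grasp_force: 59.9
time_s: 14.17
eef_pos: [0.4047, -0.1906, 0.1836]
eef_rot: [0.002, -0.077, 0.997, -0.002]
wrist_force: [0.0, -0.3, -2.2]
opening: 0.116
grasp_force: 64.1
[0.4763 0.052  0.1003] (array([-10.75,  22.92,   8.27]), np.float64(11.6))
```

```bash
python3 -m pendant '[[-1.6,3.2,0,2],[-3.2,6.5,0,4],[-4.8,10,0,6],[-6.4,13.3,0,8],[-8,16.6,0,10],[-9.6,19.9,0,11.6],[-10.5,22,0,11.6],[-10.8,22.9,0,11.6],[-10.8,22.9,0,11.6],[-10.8,22.9,2,11.6],[-10.8,22.9,4,11.6],[-10.8,22.9,4.5,11.6]]'
python3 -m pendant '[[0,0,0,0],[0,0,0,0],[0,0,0,0]]';python3 pick.py target 1
```

```text
time_s: 15.17
eef_pos: [0.4726, 0.0521, 0.1327]
eef_rot: [-0.003, 0.025, 1.0, 0.0]
wrist_force: [-1.3, -0.2, -2.4]
opening: 0.122
grasp_force: 64.3
time_s: 15.42
eef_pos: [0.4761, 0.0523, 0.1371]
eef_rot: [0.001, 0.025, 1.0, -0.0]
wrist_force: [0.4, 0.1, -1.8]
opening: 0.118
grasp_force: 64.3
[0.4763 0.052  0.1003] (array([-0.01, -0.02,  3.68]), np.float64(-0.1))
```

```bash
python3 -m pendant '[[0,0.1,1,0],[0,0.1,1.8,0],[0,0.1,2.4,0],[0,0.1,2.8,0],[0,0.1,3.1,0],[0,0.1,3.4,0],[0,0.1,3.6,0],[0,0.1,3.7,0],[0,0.1,3.7,0],[0,0.1,3.7,0]]'
python3 -m pendant '[[0,0,0,0],[0,0,0,0],[0,0,0,0],[0,0,0,0],[0,0,-3,0],[0,0,-7,0],[0,0,-11,0],[0,0,-14,0],[0,0,-14,0],[0,0,-14,0]]' 1
python3 check.py 1;python3 -c "
from pick import *
print(togo([.508,-.201,.2],np.radians(99.4)))"
```

```text
time_s: 16.25
eef_pos: [0.4729, 0.0543, 0.0993]
eef_rot: [-0.003, 0.024, 1.0, -0.0]
wrist_force: [-16.0, -0.8, 17.6]
opening: 0.122
grasp_force: 68.6
time_s: 17.08
eef_pos: [0.4771, 0.0538, 0.2414]
eef_rot: [0.003, 0.025, 1.0, -0.0]
wrist_force: [-0.0, 0.6, -1.0]
opening: 0.997
grasp_force: 0.0
course 1 head x err mm -3.5 skew rad -0.0 y centre mm 1.5 width 109.0 eef [0.476 0.054 0.239]
(array([ -4.47, -25.31,   3.94]), np.float64(-12.2))
```

Course 1: head −3.5 mm, within limits. I pressed a little hard and will compensate. Next, shingle C.

```bash
python3 -m pendant '[[-0.5,-3.5,0,-2],[-1.2,-7,0,-4],[-1.8,-10.5,0,-6],[-2.5,-14,0,-8],[-3.1,-17.5,1,-10],[-3.8,-21,2.5,-12],[-4.3,-24,3.9,-12.2],[-4.5,-25.3,3.9,-12.2],[-4.5,-25.3,3.9,-12.2],[-4.5,-25.3,3.9,-12.2],[-4.5,-25.3,3.9,-12.2]]'; python3 pick.py look .527 -.198
```

```text
time_s: 18.05
eef_pos: [0.5079, -0.1996, 0.1998]
eef_rot: [-0.0, -0.082, 0.997, 0.001]
wrist_force: [-0.4, -0.6, 1.6]
opening: 1.001
grasp_force: 0.0
centre [ 0.5278 -0.1945] size [0.1095 0.067 ] yaw 99.4 grip [ 0.5091 -0.1976] togo [-0.13  0.15 16.83] 0.0
```

```bash
python3 -m pendant '[[-0.1,0.2,4,0],[-0.1,0.2,8,0],[-0.1,0.2,12,0],[-0.1,0.2,15,0],[-0.1,0.2,16.8,0],[-0.1,0.2,16.8,0],[-0.1,0.2,16.8,0]]'
python3 -m pendant '[[0,0,0,0],[0,0,0,0],[0,0,0,0],[0,0,0,0],[0,0,0,0],[0,0,0,0],[0,0,0,0],[0,0,0,0],[0,0,0,0]]' 0
python3 -m pendant '[[0,0,-1,0],[0,0,-4,0],[0,0,-8,0],[0,0,-12,0],[0,0,-16,0],[0,0,-16,0],[0,0,-16,0]]'
python3 pick.py target 2
```

```text
time_s: 18.68
eef_pos: [0.5086, -0.1973, 0.0322]
eef_rot: [-0.001, -0.083, 0.997, 0.001]
wrist_force: [0.0, 0.1, -0.2]
opening: 1.003
grasp_force: 0.0
time_s: 19.43
eef_pos: [0.5092, -0.1991, 0.033]
eef_rot: [0.0, -0.082, 0.997, -0.0]
wrist_force: [-0.8, 0.6, 6.4]
opening: 0.12
grasp_force: 60.2
time_s: 20.02
eef_pos: [0.5103, -0.1997, 0.1957]
eef_rot: [0.003, -0.082, 0.997, -0.002]
wrist_force: [-0.6, 0.6, -2.4]
opening: 0.118
grasp_force: 59.2
[0.5105 0.0504 0.1115] (array([-4.06, 24.71,  8.34]), np.float64(12.2))
```

```bash
python3 -m pendant '[[-0.6,3.4,0,2],[-1.2,6.8,0,4],[-1.8,10.2,0,6],[-2.4,13.6,0,8],[-3,17,0,10],[-3.6,20.4,0,12.2],[-4,23.2,0,12.2],[-4.1,24.7,0,12.2],[-4.1,24.7,0,12.2],[-4.1,24.7,2,12.2],[-4.1,24.7,4,12.2],[-4.1,24.7,4.5,12.2]]'
python3 -m pendant '[[0,0,0,0],[0,0,0,0],[0,0,0,0]]';python3 pick.py target 2
```

```text
time_s: 21.02
eef_pos: [0.5059, 0.0515, 0.1431]
eef_rot: [-0.004, 0.025, 1.0, 0.0]
wrist_force: [-0.7, 1.2, -2.6]
opening: 0.121
grasp_force: 59.3
time_s: 21.27
eef_pos: [0.5095, 0.0511, 0.148]
eef_rot: [0.0, 0.025, 1.0, -0.0]
wrist_force: [-0.2, 0.0, -1.4]
opening: 0.123
grasp_force: 59.3
[0.5105 0.0504 0.1115] (array([-0.1 , -0.07,  3.65]), np.float64(-0.1))
```

```bash
python3 -m pendant '[[-0.4,0,1,0],[-0.4,0,1.8,0],[-0.4,0,2.4,0],[-0.4,0,2.8,0],[-0.4,0,3.1,0],[-0.4,0,3.3,0],[-0.4,0,3.5,0],[-0.4,0,3.5,0],[-0.4,0,3.5,0]]'
python3 -m pendant '[[0,0,0,0],[0,0,0,0],[0,0,0,0],[0,0,0,0],[0,0,-3,0],[0,0,-7,0],[0,0,-11,0],[0,0,-14,0],[0,0,-14,0],[0,0,-14,0]]' 1
python3 check.py 2;python3 -c "
from pick import *
print(togo([.510,-.338,.2],np.radians(81.8)))"
```

```text
time_s: 22.02
eef_pos: [0.5104, 0.0515, 0.112]
eef_rot: [-0.003, 0.024, 1.0, -0.0]
wrist_force: [-12.7, -0.5, 12.4]
opening: 0.124
grasp_force: 62.9
time_s: 22.85
eef_pos: [0.5144, 0.0513, 0.2545]
eef_rot: [0.003, 0.025, 1.0, -0.0]
wrist_force: [-0.9, 0.1, -1.6]
opening: 1.0
grasp_force: 0.0
course 2 head x err mm 1.0 skew rad -0.0 y centre mm 0.8 width 109.5 eef [0.513 0.051 0.252]
(array([ -1.59, -38.91,   5.25]), np.float64(5.4))
```

```bash
python3 -m pendant '[[-0.2,-4,0,1],[-0.4,-8,0,2],[-0.6,-12,0,3],[-0.8,-16,0,4],[-1,-20,0.5,5],[-1.2,-24,1.5,5.4],[-1.4,-28,2.7,5.4],[-1.5,-31.8,4,5.4],[-1.6,-35.5,5.2,5.4],[-1.6,-38.9,5.2,5.4],[-1.6,-38.9,5.2,5.4],[-1.6,-38.9,5.2,5.4]]'; python3 -m pendant '[[0,0,0,0],[0,0,0,0]]'; python3 pick.py look .529 -.341
```

```text
time_s: 23.9
eef_pos: [0.5083, -0.3388, 0.1972]
eef_rot: [-0.002, 0.073, 0.997, 0.002]
wrist_force: [-0.6, 1.2, -0.2]
opening: 1.001
grasp_force: 0.0
time_s: 24.07
eef_pos: [0.5096, -0.3363, 0.1992]
eef_rot: [-0.001, 0.071, 0.997, 0.001]
wrist_force: [0.4, -0.5, -0.5]
opening: 1.0
grasp_force: 0.0
centre [ 0.5292 -0.3371] size [0.0668 0.1097] yaw 81.9 grip [ 0.5104 -0.3344] togo [-0.04  0.18 16.77] 0.0
```

```bash
python3 -m pendant '[[0,0.2,4,0],[0,0.2,8,0],[0,0.2,12,0],[0,0.2,15,0],[0,0.2,16.7,0],[0,0.2,16.7,0],[0,0.2,16.7,0]]'
python3 -m pendant '[[0,0,0,0],[0,0,0,0],[0,0,0,0],[0,0,0,0],[0,0,0,0],[0,0,0,0],[0,0,0,0],[0,0,0,0],[0,0,0,0]]' 0
python3 -m pendant '[[0,0,-1,0],[0,0,-4,0],[0,0,-8,0],[0,0,-12,0],[0,0,-16,0],[0,0,-17,0],[0,0,-17,0]]'
python3 pick.py target 3
```

```text
time_s: 24.7
eef_pos: [0.51, -0.3344, 0.0328]
eef_rot: [-0.001, 0.071, 0.997, 0.001]
wrist_force: [1.2, 0.1, -0.1]
opening: 0.996
grasp_force: 0.0
time_s: 25.45
eef_pos: [0.5105, -0.3362, 0.0341]
eef_rot: [0.0, 0.072, 0.997, -0.0]
wrist_force: [-0.5, 1.6, 6.3]
opening: 0.122
grasp_force: 60.7
time_s: 26.03
eef_pos: [0.5119, -0.3376, 0.2083]
eef_rot: [0.003, 0.072, 0.997, -0.003]
wrist_force: [0.8, -0.7, -2.1]
opening: 0.119
grasp_force: 59.7
[0.5447 0.0487 0.1226] (array([ 2.32, 38.74,  8.36]), np.float64(-5.4))
```

```bash
python3 -m pendant '[[0.2,4,0,-1],[0.4,8,0,-2],[0.6,12,0,-3],[0.9,16,0,-4],[1.1,20,0,-5.4],[1.4,24,0,-5.4],[1.7,28,0,-5.4],[1.9,32,0,-5.4],[2.1,36,0,-5.4],[2.3,38.7,0,-5.4],[2.3,38.7,0,-5.4],[2.3,38.7,2.5,-5.4]]'
python3 -m pendant '[[0,0,2,0],[0,0,2,0],[0,0,2,0],[0,0,2,0]]';python3 pick.py target 3
```

```text
time_s: 27.03
eef_pos: [0.5443, 0.052, 0.1802]
eef_rot: [0.002, 0.023, 1.0, -0.0]
wrist_force: [2.3, -0.5, -1.2]
opening: 0.122
grasp_force: 59.9
time_s: 27.37
eef_pos: [0.5425, 0.0499, 0.1581]
eef_rot: [-0.001, 0.025, 1.0, 0.0]
wrist_force: [0.6, -0.4, -1.5]
opening: 0.123
grasp_force: 59.8
[0.5447 0.0487 0.1226] (array([-0.23, -0.11,  3.55]), np.float64(-0.1))
```

```bash
python3 -m pendant '[[-0.4,-0.1,1,0],[-0.4,-0.1,1.6,0],[-0.4,-0.1,2.1,0],[-0.4,-0.1,2.5,0],[-0.4,-0.1,2.8,0],[-0.4,-0.1,3,0],[-0.4,-0.1,3.2,0],[-0.4,-0.1,3.3,0],[-0.4,-0.1,3.3,0],[-0.4,-0.1,3.3,0]]'
python3 -m pendant '[[0,0,0,0],[0,0,0,0],[0,0,0,0],[0,0,0,0],[0,0,-3,0],[0,0,-7,0],[0,0,-11,0],[0,0,-13,0],[0,0,-13,0],[0,0,-13,0]]' 1
python3 check.py 3;python3 -c "
from pick import *
print(togo([.599,-.336,.2],np.radians(91.1)))"
```

```text
time_s: 28.2
eef_pos: [0.5444, 0.0492, 0.1258]
eef_rot: [-0.003, 0.024, 1.0, -0.0]
wrist_force: [-14.3, -1.6, 13.6]
opening: 0.121
grasp_force: 63.1
time_s: 29.03
eef_pos: [0.5475, 0.0491, 0.2568]
eef_rot: [0.002, 0.025, 1.0, -0.0]
wrist_force: [0.4, -0.0, 0.4]
opening: 1.0
grasp_force: 0.0
course 3 head x err mm -0.2 skew rad -0.0 y centre mm -0.2 width 108.5 eef [0.546 0.049 0.255]
(array([ -7.14, -38.22,   5.49]), np.float64(-3.9))
```

```bash
python3 -m pendant '[[-0.7,-4,0,-1],[-1.4,-8,0,-2],[-2.1,-12,0,-3],[-2.8,-16,0,-4],[-3.5,-20,0.5,-3.9],[-4.3,-24,1.5,-3.9],[-5,-27.8,2.7,-3.9],[-5.8,-31.5,4,-3.9],[-6.4,-35,5.4,-3.9],[-7.1,-38.2,5.4,-3.9],[-7.1,-38.2,5.4,-3.9],[-7.1,-38.2,5.4,-3.9]]'; python3 -m pendant '[[0,0,0,0],[0,0,0,0]]'; python3 pick.py look .618 -.338
```

```text
time_s: 30.08
eef_pos: [0.5973, -0.3369, 0.1977]
eef_rot: [-0.002, -0.008, 1.0, 0.002]
wrist_force: [0.1, 1.2, -0.5]
opening: 0.996
grasp_force: 0.0
time_s: 30.25
eef_pos: [0.5985, -0.3342, 0.2003]
eef_rot: [-0.001, -0.01, 1.0, 0.001]
wrist_force: [0.8, 1.7, 0.6]
opening: 0.998
grasp_force: 0.0
centre [ 0.6181 -0.335 ] size [0.1097 0.0681] yaw 92.6 grip [ 0.5991 -0.3358] togo [-0.05 -0.18 16.88] -1.4
```

```bash
python3 -m pendant '[[0,-0.2,4,-1.4],[0,-0.2,8,-1.4],[0,-0.2,12,-1.4],[0,-0.2,15,-1.4],[0,-0.2,16.8,-1.4],[0,-0.2,16.8,-1.4],[0,-0.2,16.8,-1.4]]'
python3 -m pendant '[[0,0,0,0],[0,0,0,0],[0,0,0,0],[0,0,0,0],[0,0,0,0],[0,0,0,0],[0,0,0,0],[0,0,0,0],[0,0,0,0]]' 0
python3 -m pendant '[[0,0,-1,0],[0,0,-4,0],[0,0,-8,0],[0,0,-12,0],[0,0,-16,0],[0,0,-18,0],[0,0,-18,0],[0,0,-18,0]]'
python3 pick.py target 4
```

```text
time_s: 30.88
eef_pos: [0.5985, -0.3363, 0.0327]
eef_rot: [-0.001, -0.022, 1.0, 0.001]
wrist_force: [0.2, 0.5, 1.0]
opening: 1.002
grasp_force: 0.0
time_s: 31.63
eef_pos: [0.5992, -0.3381, 0.0342]
eef_rot: [0.0, -0.022, 1.0, -0.0]
wrist_force: [-0.3, 2.2, 5.6]
opening: 0.121
grasp_force: 61.1
time_s: 32.3
eef_pos: [0.5992, -0.3382, 0.215]
eef_rot: [0.001, -0.022, 1.0, -0.001]
wrist_force: [0.1, -0.6, -2.4]
opening: 0.123
grasp_force: 60.2
[0.5789 0.047  0.1337] (array([ 0.37, 38.59,  8.05]), np.float64(5.3))
```

```bash
python3 -m pendant '[[0,4,0,1],[0,8,0,2],[0.1,12,0,3],[0.1,16,0,4],[0.2,20,0,5.3],[0.2,24,0,5.3],[0.3,28,0,5.3],[0.3,32,0,5.3],[0.4,36,0,5.3],[0.4,38.6,0,5.3],[0.4,38.6,0,5.3],[0.4,38.6,2.5,5.3]]'
python3 -m pendant '[[0,0,2,0],[0,0,2,0],[0,0,2,0],[0,0,2,0]]';python3 pick.py target 4
```

```text
time_s: 33.3
eef_pos: [0.5796, 0.0493, 0.1905]
eef_rot: [0.002, 0.023, 1.0, -0.0]
wrist_force: [1.4, -1.5, -1.2]
opening: 0.121
grasp_force: 60.2
time_s: 33.63
eef_pos: [0.5779, 0.0471, 0.168]
eef_rot: [-0.001, 0.025, 1.0, 0.0]
wrist_force: [0.8, 0.1, -1.8]
opening: 0.12
grasp_force: 60.2
[0.5789 0.047  0.1337] (array([-0.11, -0.01,  3.43]), np.float64(-0.1))
```

```bash
python3 -m pendant '[[-0.3,0,1,0],[-0.3,0,1.6,0],[-0.3,0,2.1,0],[-0.3,0,2.5,0],[-0.3,0,2.8,0],[-0.3,0,3,0],[-0.3,0,3.2,0],[-0.3,0,3.2,0],[-0.3,0,3.2,0]]'
python3 -m pendant '[[0,0,0,0],[0,0,0,0],[0,0,0,0],[0,0,0,0],[0,0,-3,0],[0,0,-7,0],[0,0,-11,0],[0,0,-12,0],[0,0,-12,0],[0,0,-12,0]]' 1
python3 check.py 4;python3 -c "
from pick import *
print(ctrl.get_obs()['q'].round(2))
im,K,T=snap('top'); i=min(blobs(im),key=lambda c:np.linalg.norm(np.array(cv2.minAreaRect(c)[0])-[396,163])); r=cv2.minAreaRect(i);print(r)
print(togo([.650,-.189,.23],np.radians(104)),togo([.650,-.189,.23],np.radians(14)))"
```

```text
time_s: 34.38
eef_pos: [0.5789, 0.0475, 0.137]
eef_rot: [-0.003, 0.024, 1.0, -0.0]
wrist_force: [-14.4, -0.7, 12.3]
opening: 0.126
grasp_force: 63.7
time_s: 35.22
eef_pos: [0.5814, 0.0475, 0.2567]
eef_rot: [0.001, 0.025, 1.0, -0.0]
wrist_force: [1.0, 0.2, -1.0]
opening: 0.999
grasp_force: 0.0
course 4 head x err mm 0.8 skew rad -0.0 y centre mm 0.0 width 109.0 eef [0.581 0.048 0.255]
[-0.12  0.2   1.58  0.    1.36 -1.64]
((519.5352172851562, 67.42214965820312), (8.376388549804688, 203.1956787109375), 87.8094253540039)
(array([ -8.15, -23.29,   2.4 ]), np.float64(-16.8)) (array([ -8.15, -23.29,   2.4 ]), np.float64(73.2))
```

All five courses lie right. The arm hides the flashing from the top camera, so I'll look with the wrist camera.

```bash
python3 -m pendant '[[-0.8,-3.5,0,-2],[-1.6,-7,0,-4],[-2.4,-10.5,0,-8],[-3.2,-14,0,-12],[-4,-17.5,0,-16],[-4.8,-20.5,0,-16.8],[-5.5,-23.3,0,-16.8],[-5.5,-23.3,0,-16.8],[-5.5,-23.3,0,-16.8],[-5.5,-23.3,0,-16.8]]'; python3 -c "
from pick import *
im,K,T=snap('wrist','w5.png');np.savez('w5.npz',K=K,T=T);print(ctrl.get_obs()['eef_pos'])"
```

```text
time_s: 36.15
eef_pos: [0.6237, -0.1871, 0.2542]
eef_rot: [-0.001, -0.122, 0.993, 0.001]
wrist_force: [0.3, 0.4, -0.1]
opening: 0.997
grasp_force: 0.0
[ 0.6239112  -0.18665214  0.2547555 ]
```

View pics/w5.png

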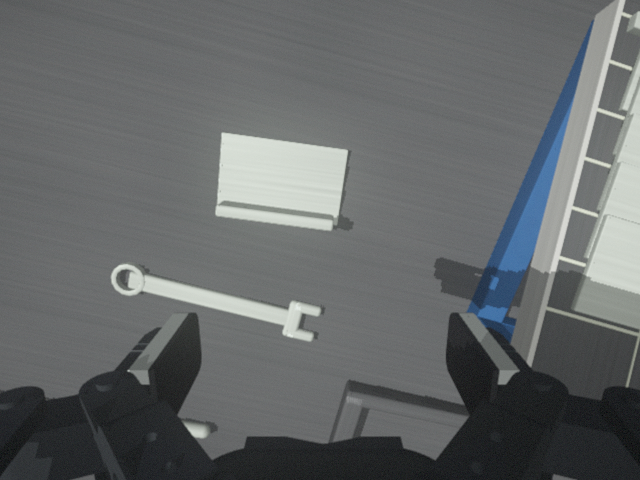

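The flashing has been knocked aside but lies upright. Its butt edge runs (221,133)–(348,149), and the top of the upstand is a strip centred near (275,218). The spanner is clear below it.

```bash
python3 -c "
from pick import *
d=np.load('w5.npz');K,T=d['K'],d['T']
b=plane(K,T,[[221,133],[348.5,149]],.005); u=plane(K,T,[[216,211.5],[334,224.5]],.031)
e=b[0]-b[1]; print(b,np.linalg.norm(e)); y=np.degrees(np.arctan2(e[1],e[0])); print('edge yaw',y)
e2=u[0]-u[1]; print(u.mean(0),np.linalg.norm(e2),np.degrees(np.arctan2(e2[1],e2[0])))
yw=np.radians(y%180); hd=np.array([np.sin(yw),-np.cos(yw)]); print('from butt:',b.mean(0)[:2]+hd*.063, 'edge yaw used',np.degrees(yw))
g=(u.mean(0)[:2]+b.mean(0)[:2]+hd*.063)/2
print(g,togo([*g,.18],yw-np.pi/2), togo([*g,.18],yw))
"
```

```text
[[ 0.58235823 -0.28755968  0.005     ]
 [ 0.56891849 -0.17814382  0.005     ]] 0.11023818537705757
edge yaw -82.99733794983416
[ 0.63770288 -0.22521694  0.031     ] 0.09955508836219235 -82.49290806902081
from butt: [ 0.63816841 -0.22517108] edge yaw used 97.00266205016584
[ 0.63793564 -0.22519401] (array([-0.44, -4.1 ,  7.47]), np.float64(-83.0)) (array([-0.44, -4.1 ,  7.47]), np.float64(7.0))
```

```bash
python3 -m pendant '[[0,-0.5,0.5,7],[0,-1,1,14],[0,-1.5,1.5,21],[0,-2,2,28],[0,-2.5,2.5,35],[0,-3,3,42],[0,-3.5,3.5,49],[0,-4,4,56],[-0.4,-4.1,4.5,63],[-0.4,-4.1,5,70],[-0.4,-4.1,5.5,77],[-0.4,-4.1,6,84]]' 0.55
python3 -m pendant '[[0,0,0,7],[0,0,0,13],[0,0,0,13],[0,0,0,13]]'
python3 -c "
from h import *
print(togo([.6379,-.2252,.032],np.radians(7)),ctrl.get_obs()['q'].round(2))"
```

```text
time_s: 37.2
eef_pos: [0.6384, -0.2247, 0.1957]
eef_rot: [-0.0, 0.575, 0.818, 0.0]
wrist_force: [0.7, 0.3, 0.6]
opening: 0.549
grasp_force: 0.0
time_s: 37.53
eef_pos: [0.6384, -0.2252, 0.1962]
eef_rot: [-0.0, 0.661, 0.75, 0.0]
wrist_force: [0.2, 0.0, 0.5]
opening: 0.548
grasp_force: 0.0
(array([ 0.  , -0.04, 16.42]), np.float64(0.3)) [-0.51  0.45  1.38  0.    1.31 -0.64]
```

```bash
python3 -m pendant '[[0,0,4,0],[0,0,8,0],[0,0,12,0],[0,0,15,0],[0,0,16.4,0],[0,0,16.4,0],[0,0,16.4,0]]'
python3 -m pendant '[[0,0,0,0],[0,0,0,0],[0,0,0,0],[0,0,0,0],[0,0,0,0],[0,0,0,0],[0,0,0,0],[0,0,0,0]]' 0
python3 -m pendant '[[0,0,-1,0],[0,0,-4,0],[0,0,-8,0],[0,0,-12,0],[0,0,-16,0],[0,0,-19,0],[0,0,-19,0],[0,0,-19,0]]'
python3 -c "
from pick import *
W,f,yl=fit(); O=np.array([*f[1],.046]); ps=np.radians(yl.mean()-90); a=np.radians(18); b=a-.14
R2=lambda v:np.array([v[0]*np.cos(ps),v[0]*np.sin(ps),v[1]])
H=O+R2([np.cos(a),np.sin(a)])*(.036*5+.0337)+R2([-np.sin(a),np.cos(a)])*.0046+.034*R2([np.cos(b),np.sin(b)])
G=H+R2([-.005,.032]); print(G,togo(G,ps))"
```

```text
time_s: 38.12
eef_pos: [0.6386, -0.2265, 0.0327]
eef_rot: [-0.0, 0.662, 0.749, 0.0]
wrist_force: [0.3, 0.3, 0.9]
opening: 0.55
grasp_force: 0.0
time_s: 38.78
eef_pos: [0.6398, -0.2277, 0.0351]
eef_rot: [0.002, 0.663, 0.749, 0.0]
wrist_force: [-1.6, 1.0, 6.2]
opening: 0.101
grasp_force: 60.7
time_s: 39.45
eef_pos: [0.6396, -0.2274, 0.2264]
eef_rot: [0.003, 0.663, 0.749, 0.001]
wrist_force: [0.0, -0.9, -2.0]
opening: 0.1
grasp_force: 59.5
[0.66344324 0.04289081 0.15430332] (array([26.56,  5.62,  7.13]), np.float64(9.8))
```

```bash
python3 -m pendant '[[3.5,0.7,0,2],[7,1.5,0,4],[10.5,2.3,0,6],[14,3,0,8],[17.5,3.8,0,9.8],[21,4.5,0,9.8],[24,5.2,0,9.8],[26.3,5.6,0,9.8],[26.3,5.6,0,9.8],[26.3,5.6,2,9.8],[26.3,5.6,4,9.8],[26.3,5.6,4,9.8]]'
python3 -m pendant '[[0,0,0,0],[0,0,0,0],[0,0,0,0]]'
python3 -c "
from pick import *
print(togo([.6634,.0405,.157],np.radians(-2.8)))"
```

```text
time_s: 40.45
eef_pos: [0.6581, 0.0413, 0.1758]
eef_rot: [-0.004, 0.724, 0.69, -0.004]
wrist_force: [-1.4, 0.4, -3.2]
opening: 0.098
grasp_force: 59.4
time_s: 40.7
eef_pos: [0.6625, 0.0406, 0.1835]
eef_rot: [0.001, 0.724, 0.689, 0.0]
wrist_force: [0.7, -0.3, -1.3]
opening: 0.099
grasp_force: 59.4
(array([-0.01,  0.08,  2.65]), np.float64(-0.0))
```

```bash
python3 -m pendant '[[0,0.15,0.8,0],[0,0.15,1.4,0],[0,0.15,1.8,0],[0,0.15,2.1,0],[0,0.15,2.3,0],[0,0.15,2.3,0],[0,0.15,2.3,0]]'
python3 -m pendant '[[0,0,0.2,0],[0,0,0.3,0],[0,0,0.4,0],[0,0,0.4,0]]'
```

```text
time_s: 41.28
eef_pos: [0.6634, 0.0411, 0.1592]
eef_rot: [-0.0, 0.724, 0.69, -0.0]
wrist_force: [-0.2, 0.5, -1.8]
opening: 0.096
grasp_force: 59.6
time_s: 41.62
eef_pos: [0.664, 0.0411, 0.1576]
eef_rot: [0.001, 0.724, 0.69, 0.001]
wrist_force: [-4.7, 0.1, 8.1]
opening: 0.102
grasp_force: 60.9
```

```bash
python3 -m pendant '[[0,0,0,0],[0,0,0,0],[0,0,0,0],[0,0,0,0],[0,0,-0.5,0],[0,0,-1.5,0],[0,0,-3,0],[0,0,-6,0],[0,0,-9,0],[0,0,-11,0],[0,0,-11,0]]' 0.5
python3 -m pendant '[[0,0,0,-7],[0,0.4,0,-14],[0,-0.8,0,-21],[0,-1.4,0,-28],[0,-2,0,-35],[0,-2.6,0,-42],[0,-3.2,0,-49],[0,-4,0,-56],[0,-4,0,-63],[0,-4,0,-70],[0,-4,0,-77],[0,-4,0,-84]]' 1
python3 -m pendant '[[0,0,0,-6],[0,0,0,-6],[0,0,0,-6]]'
python3 -c "
from pick import *
im,K,T=snap('wrist','w6.png');np.savez('w6.npz',K=K,T=T);print(ctrl.get_obs()['eef_pos'])"
```

```text
time_s: 42.53
eef_pos: [0.6663, 0.0408, 0.273]
eef_rot: [0.004, 0.724, 0.69, 0.004]
wrist_force: [0.9, 0.1, 1.5]
opening: 0.501
grasp_force: 0.0
time_s: 43.53
eef_pos: [0.6233, 0.043, 0.2654]
eef_rot: [-0.0, 0.074, 0.997, -0.0]
wrist_force: [0.5, 0.4, 0.1]
opening: 0.996
grasp_force: 0.0
time_s: 43.78
eef_pos: [0.6234, 0.043, 0.2653]
eef_rot: [-0.0, 0.026, 1.0, 0.0]
wrist_force: [-0.3, 0.2, 0.5]
opening: 1.001
grasp_force: 0.0
[0.62343843 0.04301305 0.26535059]
```

View pics/w6.png

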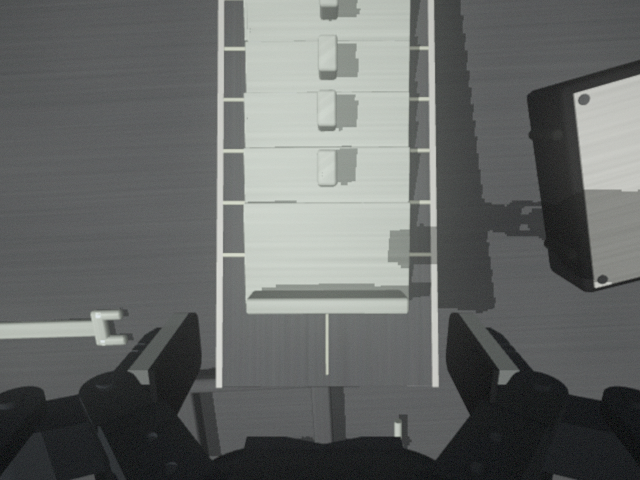

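The flashing lies square on the top line. Its butt is at row 203 against the line ends at row 202, and its upstand is at row 305. Now to check numerically.

```bash
python3 -c "
from pick import *
d=np.load('w6.npz');K,T=d['K'],d['T']
W,f,yl=fit(); O=np.array([*f[1],.046]); ps=np.radians(yl.mean()-90); a=np.radians(18)
ux=np.array([np.cos(a)*np.cos(ps),np.cos(a)*np.sin(ps),np.sin(a)]); uy=np.array([-np.sin(ps),np.cos(ps),0]); uz=np.cross(ux,uy)
td=lambda p,z:((plane(K,T,p,O+uz*z,uz)-O)@np.c_[ux,uy]*1000).round(1).tolist()
print('line180',td([[230,202],[425,202]],0)); print('butt5',td([[244,204],[409,202]],.0145)); print('butt4',td([[245,148],[410,146]],.0145)); print('butt3',td([[245,93],[410,92]],.0145))
print('upstand top head edge',td([[247,313],[408,313]],.031))
print(togo([.598,.3235,.20],np.radians(102.8)))"
```

```text
line180 [[179.8, -66.5], [180.3, 67.8]]
butt5 [[183.2, -54.0], [182.2, 53.8]]
butt4 [[146.3, -53.5], [145.3, 54.8]]
butt3 [[109.7, -53.6], [109.4, 55.2]]
upstand top head edge [[252.0, -48.8], [252.2, 49.1]]
(array([ 4.01, 27.88,  6.53]), np.float64(-15.8))
```

The flashing is within 2 mm and all pieces are in place. Back to the selector.

```bash
python3 -m pendant '[[0.5,3.5,0,-3],[1,7,0,-6],[1.5,10.5,0,-9],[2,14,0,-12],[2.5,17.5,0,-15.8],[3,21,0,-15.8],[3.5,24.5,1,-15.8],[4,27.9,2,-15.8],[4,27.9,2,-15.8],[4,27.9,2,-15.8],[4,27.9,2,-15.8]]'
python3 -c "
from pick import *
im,K,T=snap('wrist','w7.png')
g=cv2.cvtColor(im,cv2.COLOR_BGR2GRAY); p=proj(K,T,[.598,.3235,.09])[0]; print(p)
c=cv2.HoughCircles(cv2.medianBlur(g,5),cv2.HOUGH_GRADIENT,1,50,param1=100,param2=20,minRadius=35,maxRadius=60); print(c)
for q in c[0][:2]: w=plane(K,T,[q[:2]],.082)[0]; print(w,togo([w[0],w[1],.1095],np.radians(102.8)))
print(ctrl.get_obs()['q'].round(2))"
```

```text
time_s: 44.75
eef_pos: [0.5972, 0.3234, 0.2452]
eef_rot: [-0.0, -0.113, 0.994, -0.0]
wrist_force: [0.5, 1.0, 0.4]
opening: 1.006
grasp_force: 0.0
[324.03410159 233.35826878]
[[[319.5 226.5  48.3]]]
[0.59588668 0.31976998 0.082     ] (array([ 0.24, -0.25, 13.61]), np.float64(0.1))
[ 0.32  0.41  1.33 -0.    1.4  -1.47]
```

View pics/w7.png

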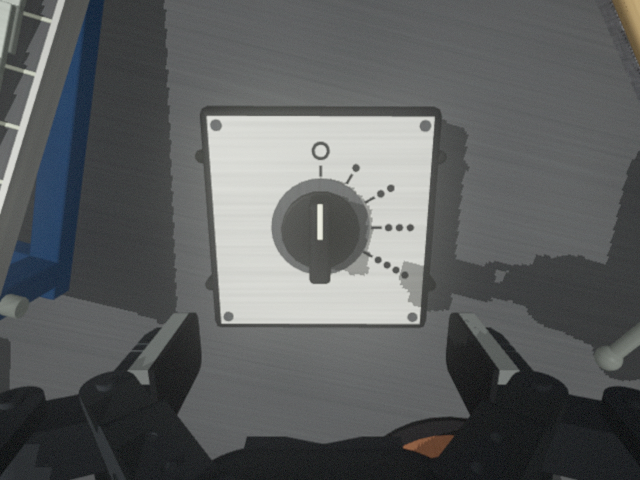

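The selector stands at the ring (320,150), with the knob centred at (319,227). Gripping it and turning it +90°.

```bash
python3 -m pendant '[[0.1,-0.1,4,0],[0.1,-0.1,8,0],[0.1,-0.1,11.5,0],[0.1,-0.1,13.4,0],[0.1,-0.1,13.4,0],[0.1,-0.1,13.4,0]]'
python3 -m pendant '[[0,0,0,0],[0,0,0,0],[0,0,0,0],[0,0,0,0],[0,0,0,0],[0,0,0,0],[0,0,0,0],[0,0,0,0]]' 0
python3 -m pendant '[[0,0,0,7],[0,0,0,14],[0,0,0,21],[0,0,0,28],[0,0,0,35],[0,0,0,42],[0,0,0,49],[0,0,0,56],[0,0,0,63],[0,0,0,70],[0,0,0,77],[0,0,0,84]]'
python3 -m pendant '[[0,0,0,6],[0,0,0,6],[0,0,0,6],[0,0,0,6]]'
python3 -m pendant '[[0,0,0,0],[0,0,0,0],[0,0,0,0],[0,0,0,0],[0,0,-3,0],[0,0,-7,0],[0,0,-11,0],[0,0,-15,0],[0,0,-15,0],[0,0,-15,0]]' 1
python3 - <<'E'
from h import *
im,K,T=snap("wrist","w8.png")
E
```

```text
time_s: 45.3
eef_pos: [0.5967, 0.3209, 0.111]
eef_rot: [-0.001, -0.112, 0.994, -0.0]
wrist_force: [0.7, -0.1, 1.0]
opening: 1.0
grasp_force: 0.0
time_s: 45.97
eef_pos: [0.5972, 0.3213, 0.1124]
eef_rot: [0.0, -0.113, 0.994, -0.001]
wrist_force: [-0.9, -5.8, 4.9]
opening: 0.152
grasp_force: 59.6
time_s: 46.97
eef_pos: [0.5986, 0.3236, 0.1125]
eef_rot: [0.002, 0.583, 0.812, 0.003]
wrist_force: [6.5, 3.7, -2.5]
opening: 0.151
grasp_force: 58.7
time_s: 47.3
eef_pos: [0.5988, 0.3236, 0.1125]
eef_rot: [0.002, 0.623, 0.782, 0.003]
wrist_force: [7.6, 5.0, -2.6]
opening: 0.155
grasp_force: 58.7
time_s: 48.13
eef_pos: [0.5981, 0.323, 0.2657]
eef_rot: [0.002, 0.623, 0.783, 0.003]
wrist_force: [-0.3, 0.4, -0.7]
opening: 1.0
grasp_force: 0.0
```

View pics/w8.png

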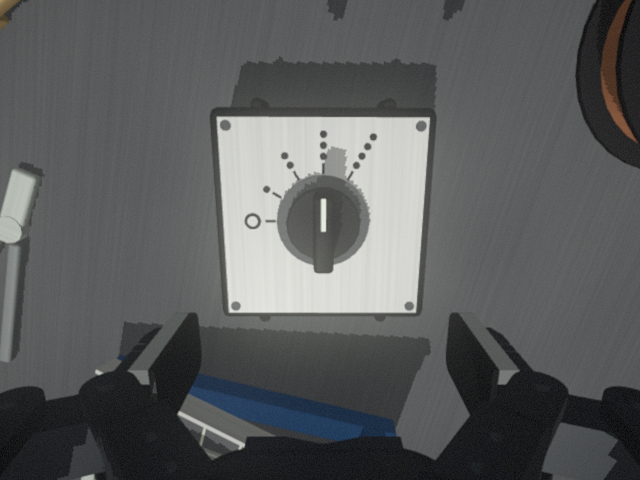

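The stripe at (323,215) points at the three-dot row (323,134). Handing in.

```bash
python3 -m pendant '[[0,0,0,0],[0,0,0,0],[0,0,0,0]]' >/dev/null; python3 -c "
from bench import workorder
print(workorder.hand_in())"
```

```text
the job is handed in; nothing more can be done
None
```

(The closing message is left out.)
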